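# Set a patch-panel stand's sprung leg to its mark and close the cam lever

## Robot

A 6-joint arm with a two-finger parallel gripper is mounted at the origin on the work surface. World frame = base frame: x ahead of the robot, y to its left, z up, the work surface at z = 0. Lengths are in m, angles in degrees, forces in N, time in s.
With the tool pointing down it reaches from about 0.25 to 0.725 m from the base axis. Payload 9.7 kg.
Tool frame: the origin (TCP) lies midway between the tips of the shut fingers; the grasp point (between the pads) lies 19 mm behind it (bot.pinch_z is the distance from the TCP to the grasp point, in m); z points along the fingers, y is the direction in which the jaws open and shut (so a half turn about z gives the same grasp; the last joint's range is limited). The gripper opens to 85 mm and grips with 20 to 120 N. Pads are 22 mm wide; open, the fingers measure 114 mm over their backs; the gripper's body (76 mm by 85 mm) begins 54 mm behind the grasp point. The pads swing forward as they close: fully open they stand 13 mm farther back than shut.
Start: joints at [-70.359, 4.979, 10.078, 95.1, 0, 90], TCP at [0.185, -0.518, 0.231] pointing down, gripper open.
Joint ranges: [-179.16, 179.16], [-48.56, 103.87], [-65.8, 70.77], [-126.05, 130.52], [-82.76, 87.17], [-180, 180]. Speed limits (degrees/s): [127.2, 127.2, 147.25, 180, 180, 180].

## Interface

Orientations are given as [roll, pitch, yaw] about the fixed x, y, z axes, in that order (R = Rz(yaw) Ry(pitch) Rx(roll)).
In Python, from workcell import bot, imaging gives the robot as it stands.
- The arm moves only by the tool servo_tool, never from a script. Its argument "moves" is a list that holds one entry, the list of rows, each a list of 7 numbers: the turn, a rotation vector about the tool's x, y, z in rad, then the shift along the tool's x, y, z in cm, then the finger opening in cm, from 0 to 8.54. A call has 1 to 12 rows; each row shifts and turns the pose as measured when the row begins, along the tool's axes as they then stand; what a row does not reach is not made up. A row lasts 1/12 s, in which the tool goes at most 41.7 mm and 7.16 degrees, less where a joint would pass 70% of its speed; a pose out of reach is approached as far as the arm can. A call is refused whole if a number of a shift passes 4.17 or a number of a turn 0.125, either way. A call with a gripper value outside its range is refused whole. The fingers move at their own pace and stop on an object; "force" is the grip in N (left out, the last holds). Time passes only in rows, so rows that do not move let the fingers close. It gives the time, the measured TCP pose, the force and the opening at its end, in the units of the state.
- bot.get_obs(): the state, without advancing time (a new reading comes with each control period).
- imaging.camera(name): name is "scene" or "top" or "wrist"; returns the picture (384x512x3 uint8, blue, green, red); there is no depth.
- imaging.calibration(name): a dict with "fx", "fy", "cx", "cy" (pixels), "D" ([k1, k2, p1, p2, k3] as OpenCV has them; the pictures are not rectified), "camera_from_world" (4x4, takes a point from world to camera coordinates). Camera axes: x right, y down, z forward; pixel columns grow to the right and rows downward; lengths in m; the calibration is good to about 2 mm. A picture is of the moment at which its call begins: read the wrist's pose just before it. calibration takes no time and is no camera call; for the wrist camera it gives the pose at the moment of the call.
- bot.job_done(): hands the job in, once; it reports no verdict.
The state is a dict: "time": time; "q": joint angles; "qd": joint speeds; "joint_efforts": joint torques, N m; "ee_pos": TCP position; "tcp_rot": TCP orientation; "wrist_force": force on the tool from outside, world axes, zero at the start; "torque": the same for the moment, N m; "opening": finger opening in m.
Only numpy, scipy, OpenCV 4.12 (cv2) and the standard library are available. Lean on these libraries where they do the work, as an engineer would, in place of code of your own. Each camera call takes 0.05 s, during which the arm holds its last target.

## Task

Pull the sprung leg of the patch-panel stand out until its yellow pointer is level with the white line of the red mark (not the blue one), with the orange cam lever still open. Then, holding the leg on the mark all the while, slide the orange lever along the crosshead plate until it is fully closed. Finish while still holding the leg there, because the spring would draw it back in until a colleague pins it; leave everything else on the bench alone.

Things in the scene. Friction and masses are not known exactly. Their poses are not given: they have to be found in the camera images.
- stand: White sloping patch panel (red and black terminals) on a grey base plate, fixed to the bench. Origin on the bench below the mouth of the blue sleeve the leg comes out of. Axes: -y = the way the leg pulls out, +x = the way the lever closes (about away from the robot, yaw within 0.25 rad). Base plate x -95 to 145, y -305 to 345 mm, 6 mm thick. Panel: from y 135 mm, up to 150 mm high.
- sleeve_top (a point): Top centre of the blue sleeve's mouth, 56 mm above the bench. The sleeve is 60 mm wide (x) and runs from here 110 mm in the stand's +y.
- leg: Sprung steel leg: 20 mm square bar (top 31 mm high) ending in an upright aluminium crosshead plate 12 mm thick (y), 170 mm long (x -85 to 85), 24 to 84 mm high. Origin at bench level below the plate's centre, axes as the stand's. Starts fully in, at stand y = -100 mm; pulls out 140 mm more along -y. Spring: 4 N fully in, +0.4 N per 10 mm; it returns if let go, even with the lever closed.
- plate_top (a point): Point on the plate's top edge (84 mm high, middle of its thickness), 50 mm from the leg's centre on the near (-x) half, which is bare from x = -85 mm up to the lever: a place to hold the plate from above, fingers either side, or to hook it from behind. Clear space on both sides above the bar.
- pointer (a point): Tip of the yellow pointer at the far (+x) end of the plate, 30 mm high, in the middle plane of the plate. Leg x = 104 mm, y = 0. It reads against the marks.
- lever (a joint): Orange cam lever sliding along the crosshead plate, in m: 0 = open, 0.040 = fully closed (hard stop, against the dark stop block on the plate), towards the stand's +x. Starts at 0 to 0.006. Stays where it is left; friction about 2 N.
- lever_push (a point): Middle of the lever's near (-x) end face, the one to push, 65 mm above the bench, in the plate's middle plane; leg x = -5 mm when open. The lever is 20 mm long (x), 50 mm wide (y; it stands 19 mm proud of the plate on both sides) and reaches from 42 to 92 mm above the bench.
- red_mark: Red length-mark clip with a white line across its top, 34 x 16 mm, top 30 mm high, fixed on the scale strip beside the leg. Origin at bench level below the line, axes as the stand's. The leg is on the mark when its origin and this one have the same y along the stand's y axis (pointer level with the white line): the leg is then 55 to 120 mm out.
- blue_mark: Blue clip of the same shape on the same strip: a mark for another set-up, not to be used. May be nearer or farther than the red one.
- terminal_jar: Bystander: clear jar with a blue cap, 52 mm wide, 75 mm tall. Origin at the middle of its underside. Leave it alone.
- screwdriver: Bystander: green-handled screwdriver lying flat. Leave it alone.
- stripper: Bystander: hand wire stripper with green handles lying flat, 155 mm long. Origin at the middle of its underside. Leave it alone.
- meter: Bystander: grey hand-held meter lying flat, 150 x 78 x 36 mm. Origin at the middle of its underside. Leave it alone.
- reel: Bystander: empty yellow reel, 70 mm across, 42 mm tall. Origin at the middle of its underside. Leave it alone.
- mug: Bystander: white mug, 90 mm tall. Origin at the middle of its underside. Leave it alone.
- plug: Bystander: red plug with brass pin lying flat, 48 mm long. Origin at the middle of its underside. Leave it alone.

How it is judged:
By the outcome, as a careful person would: the job done as asked, in the order asked, and still so for the second after the job is handed in, while the arm keeps its last pose, push and grip.
It also fails if it takes over 42 s, if anything falls off the work surface, if the arm or the gripper's body presses on something with over 40 N, if the wrist force passes 120 N, or if a joint passes its speed limit or range.

## Working session

There is one attempt and no reset: what is moved stays moved. The work goes in short steps, Python scripts to look and compute and a tool call to move; the robot and the scene stay as the last step left them, time stands still between calls to the robot, and variables do not carry over. Pictures are saved under pics/ and viewed, and the job is handed in when it is done.

Besides the shell and the picture viewer there is one more tool, called after ">>>" as name(argument=value, ...) on one line, values as JSON. servo_tool: Moves the arm, as the interface text tells. Its arguments: {"type":"object","properties":{"moves":{"type":"array","items":{"type":"array","items":{"type":"array","items":{"type":"number"}}}},"force":{"type":"number"}},"required":["moves"]}

```bash
mkdir -p pics; ls
python3 - <<'E'
from workcell import bot, imaging
import cv2
print(bot.get_obs())
for n in ("scene","top","wrist"):
    im=imaging.camera(n); cv2.imwrite(f"pics/{n}0.png",im)
    c=imaging.calibration(n); print(n,c)
E
```

```text
pics
{'time': 0.0, 'q': array([-7.03608183e+01,  5.01229847e+00,  1.00333634e+01,  9.50994246e+01,
       -1.75992988e-03,  9.00005786e+01]), 'qd': array([-0.07859178,  0.05189936, -0.04672858, -0.04342383, -0.04206298,
        0.10272188]), 'joint_efforts': array([ 8.29573437e-04, -5.20387745e+01,  4.64798069e+01,  1.62384025e-02,
        3.29591740e-05,  1.49703226e-05]), 'ee_pos': array([ 0.1847659 , -0.51778828,  0.2305618 ]), 'tcp_rot': array([-1.79921640e+02,  1.76071950e-03,  1.96386055e+01]), 'wrist_force': array([-0.00957497, -0.05202962,  0.3717443 ]), 'torque': array([-0.01803984, -0.02932697, -0.01119549]), 'opening': 0.08520272176608146}
scene {'fx': 471.12813862606504, 'fy': 471.12813862606504, 'cx': 250.42408767054297, 'cy': 189.84737056309837, 'D': array([-0.06089819,  0.        ,  0.        ,  0.        ,  0.        ]), 'camera_from_world': array([[ 0.57298007,  0.81953238, -0.00777944, -0.25515538],
       [ 0.66716519, -0.47192283, -0.57635011, -0.35433428],
       [-0.47600887,  0.32504696, -0.81716585,  1.80671717],
       [ 0.        ,  0.        ,  0.        , 
[... 314 characters left out ...]
.1641274 ,  0.57565042],
       [ 0.16428894, -0.01181162, -0.98634154,  1.12922247],
       [ 0.        ,  0.        ,  0.        ,  1.        ]])}
wrist {'fx': 299.29498054980667, 'fy': 299.29498054980667, 'cx': 258.4701918366887, 'cy': 191.07797012609691, 'D': array([-0.06662539,  0.        ,  0.        ,  0.        ,  0.        ]), 'camera_from_world': array([[ 3.37325399e-01, -9.41388105e-01, -1.03014755e-04,
        -5.49443017e-01],
       [-8.89955961e-01, -3.18931510e-01,  3.25977115e-01,
        -4.29929884e-02],
       [-3.06903833e-01, -1.09868682e-01, -9.45377655e-01,
         3.79335285e-01],
       [ 0.00000000e+00,  0.00000000e+00,  0.00000000e+00,
         1.00000000e+00]])}
```

View pics/top0.png

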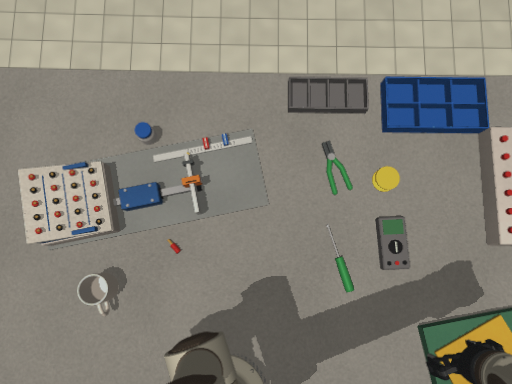

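View pics/scene0.png

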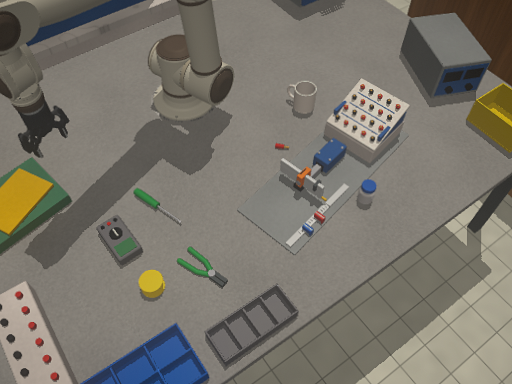

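Run:
```python
import cv2
t=cv2.imread("pics/top0.png"); s=cv2.imread("pics/scene0.png")
cv2.imwrite("pics/topz.png",cv2.resize(t[120:250,90:275],None,fx=4.3,fy=4.3,interpolation=cv2.INTER_CUBIC))
cv2.imwrite("pics/scenez.png",cv2.resize(s[130:255,230:370],None,fx=4.7,fy=4.7,interpolation=cv2.INTER_CUBIC))
```

```text
(no output)
```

View pics/topz.png

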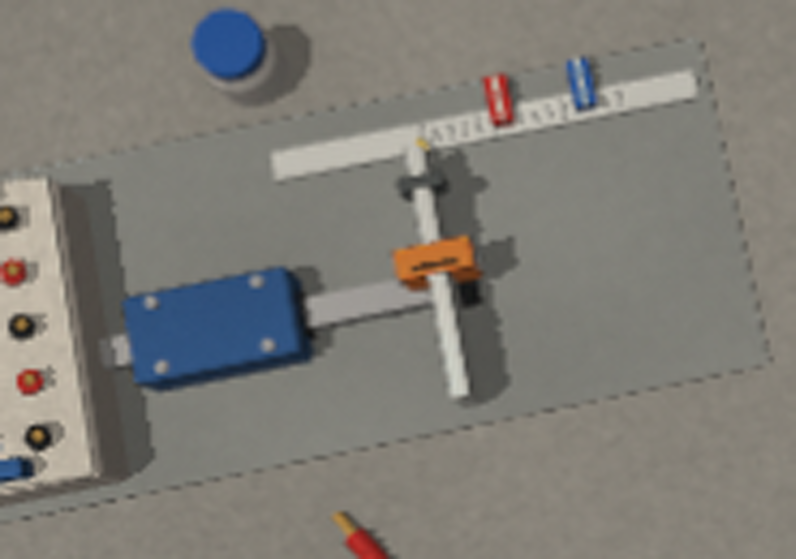

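View pics/scenez.png

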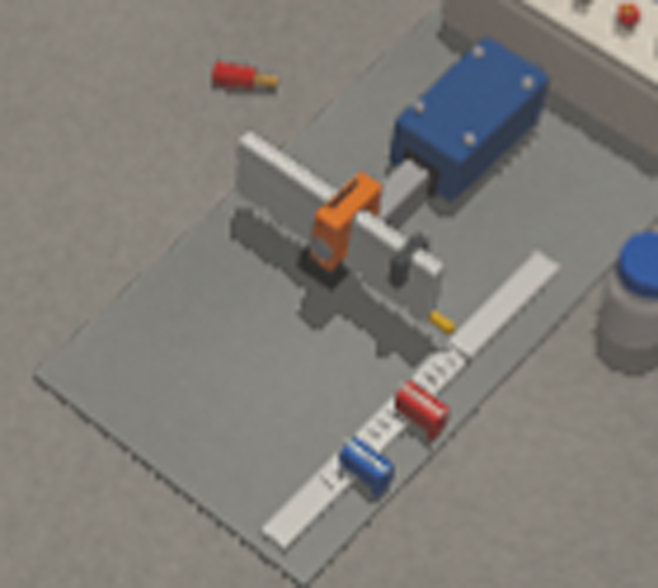

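```bash
cat > fit.py <<'E'
import numpy as np, cv2
from scipy.optimize import least_squares
from workcell import bot, imaging
def proj(c,P):
    T=c["camera_from_world"];rv=cv2.Rodrigues(T[:3,:3])[0]
    K=np.array([[c["fx"],0,c["cx"]],[0,c["fy"],c["cy"]],[0,0,1]])
    return cv2.projectPoints(np.atleast_2d(P).astype(float),rv,T[:3,3],K,c["D"])[0].reshape(-1,2)
def w(p,L):
    c,s=np.cos(p[2]),np.sin(p[2]); L=np.asarray(L,float)/1000
    return np.array([p[0]+c*L[0]-s*L[1],p[1]+s*L[0]+c*L[1],L[2]])
E
cat > a.py <<'E'
from fit import *
z=lambda x,y,f,u,v:((x+.5)/f-.5+u,(y+.5)/f-.5+v)
top={'c1':(703,40),'c2':(770,365),'pn':(459,393),'pf':(415,150),'pt':(423,145),'red':(498,98),'blue':(580,83)}
sc={'c1':(305,583),'c2':(38,375),'pn':(245,137),'pf':(435,268),'pt':(452,330),'red':(424,402),'blue':(370,460)}
obs=[("top",k,z(*v,4.3,90,120)) for k,v in top.items()]+[("scene",k,z(*v,4.7,230,130)) for k,v in sc.items()]
C={n:imaging.calibration(n) for n in("top","scene")}
def pts(p):
    return {'c1':(145,-305,6),'c2':(-95,-305,6),'pn':(-85,-100,84),'pf':(85,-100,84),'pt':(104,-100,30),'red':(p[3],p[4],30),'blue':(p[3],p[5],30)}
def res(p):
    P=pts(p); return np.concatenate([proj(C[n],w(p,P[k]))[0]-uv for n,k,uv in obs])
best=min((least_squares(res,[.4,.1,y,120,-170,-200],x_scale=[.1,.1,.1,50,50,50]) for y in(0,.2,-.2)),key=lambda r:r.cost)
p=best.x;print(p,np.degrees(p[2]))
for o,r in zip(obs,best.fun.reshape(-1,2)):print(o[0],o[1],r.round(2))
for n,L in dict(platetop=(-50,-100,84),leg=(0,-100,0),lever=(-5,-100,65),red=pts(p)['red']).items():print(n,w(p,L).round(4))
E
python3 a.py
```

```text
[ 5.68103116e-01  1.94311541e-01  2.17982775e-01  1.23802345e+02
 -1.57556944e+02 -2.15565044e+02] 12.489492988029726
top c1 [-1.09 -0.45]
top c2 [-0.23  0.1 ]
top pn [0.02 1.39]
top pf [-0.72 -0.71]
top pt [-0.86 -1.05]
top red [-0.41 -0.22]
top blue [-0.34 -0.5 ]
scene c1 [-0.65  0.85]
scene c2 [-1.89 -0.16]
scene pn [-0.78 -0.34]
scene pf [0.66 0.56]
scene pt [-0.2   0.54]
scene red [-0.43  0.17]
scene blue [-0.61 -0.22]
platetop [0.5409 0.0859 0.084 ]
leg [0.5897 0.0967 0.    ]
lever [0.5848 0.0956 0.065 ]
red [0.723  0.0673 0.03  ]
```

>>> servo_tool(moves=[[[0,0,0.062,1.5,-1.5,0,8.5],[0,0,0.062,2.8,-3,0,8.5],[0,0,0,2.8,-3,0,8.5],[0,0,0,2.8,-3,0,8.5],[0,0,0,2.8,-3,0,8.5],[0,0,0,2.8,-3,0,8.5],[0,0,0,2.8,-3,0,8.5],[0,0,0,2.8,-3,0,8.5],[0,0,0,2.8,-3,0,8.5],[0,0,0,2.8,-3,0,8.5],[0,0,0,2.8,-3,0,8.5],[0,0,0,2.8,-3,0,8.5]]])

```text
time: 1.15
ee_pos: [0.4231, -0.1047, 0.227]
tcp_rot: [-179.7, 0.1, 11.4]
wrist_force: [1.2, -0.6, -0.4]
opening: 0.085
```

>>> servo_tool(moves=[[[0,0,-0.018,2.8,-2.9,-0.3,8.5],[0,0,0,2.8,-2.9,0,8.5],[0,0,0,2.8,-2.9,0,8.5],[0,0,0,2.8,-2.9,0,8.5],[0,0,0,1.5,-1.5,0,8.5],[0,0,0,0,0,0,8.5],[0,0,0,0,0,0,8.5]]])

```text
time: 1.73
ee_pos: [0.5225, 0.0644, 0.2279]
tcp_rot: [-179.7, 0.2, 13.0]
wrist_force: [-0.9, -0.6, -0.1]
opening: 0.0851
```

```bash
cat > shot.py <<'E'
import sys;from workcell import bot,imaging;import cv2,pickle
t=sys.argv[1]
for n in sys.argv[2:]:
    o=bot.get_obs();c=imaging.calibration(n);im=imaging.camera(n)
    pickle.dump((c,o),open(f"{n}{t}.pkl","wb"));cv2.imwrite(f"pics/{n}{t}.png",im)
    cv2.imwrite(f"pics/{n}{t}z.png",cv2.resize(im,None,fx=1.5625,fy=1.5625,interpolation=cv2.INTER_CUBIC))
    print(o['time'],o['ee_pos'].round(4),o['tcp_rot'].round(2),o['wrist_force'].round(1),o['q'].round(1))
E
python3 shot.py 1 wrist
```

```text
1.7333 [0.5225 0.0644 0.2279] [-1.7969e+02  1.6000e-01  1.3020e+01] [-0.9 -0.6 -0.1] [  6.9   1.9   6.4  94.8   0.3 173.9]
```

View pics/wrist1z.png

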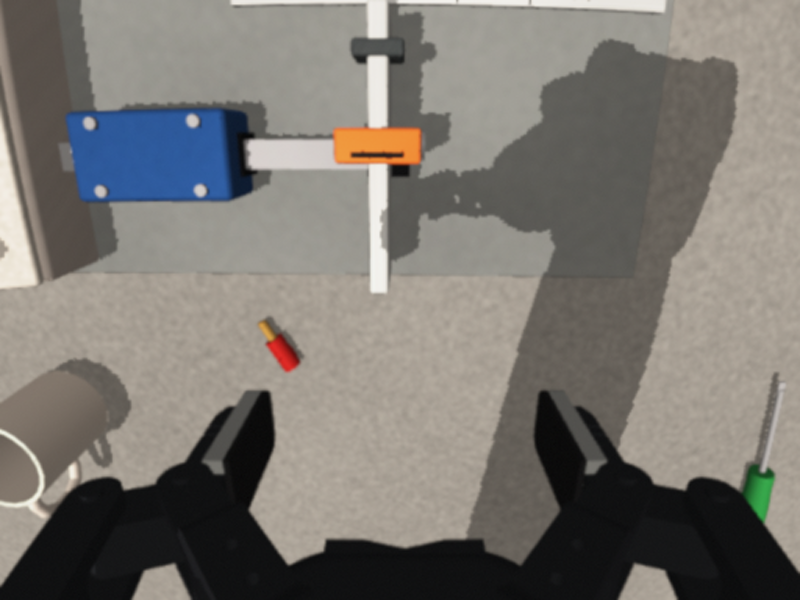

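```bash
cat > b.py <<'E'
from fit import *;import pickle
C,o=pickle.load(open("wrist1.pkl","rb"))
obs=[((-85,-100,84),(378.5,291)),((57,-100,84),(377.5,38)),((30,0,56),(235,110)),((-30,0,56),(232,200)),((-95,-305,6),(633,276)),((145,-305,6),(672,0))]
f=1.5625
uv=np.array([((a+.5)/f-.5,(b+.5)/f-.5) for _,(a,b) in obs]); wt=np.array([1,0,1,1,1,.5])
m=np.array([[1,1],[1,0],[1,1],[1,1],[1,1],[1,0]])
res=lambda p:((np.array([proj(C,w(p,L))[0] for L,_ in obs])-uv)*m).ravel()
r=least_squares(res,[.568,.194,.218],x_scale=[.1,.1,.1]);p=r.x
print(p,np.degrees(p[2]));print(r.fun.reshape(-1,2).round(2))
for n,L in dict(platetop=(-50,-100,84),leg=(0,-100,0)).items():print(n,w(p,L).round(4))
# lever near top edge
for s in range(-6,10,3):print(s,proj(C,w(p,(-5+s,-100,92)))[0]*f, )
E
python3 b.py
```

```text
[0.56743489 0.19411286 0.22920616] 13.132545818611984
[[ 1.43  1.73]
 [-0.44  0.  ]
 [-7.73 -1.35]
 [ 0.49  1.7 ]
 [ 1.9  -0.44]
 [ 5.46 -0.  ]]
platetop [0.5415 0.0854 0.084 ]
leg [0.5902 0.0967 0.    ]
-6 [377.65074522 176.60026819]
-3 [377.56196972 171.2906493 ]
0 [377.47309823 165.9487757 ]
3 [377.38414141 160.57466179]
6 [377.2951103  155.16833217]
9 [377.20601642 149.72982207]
```

```bash
sed -i 's/m=np.array.*/m=np.array([[1,1],[1,0],[0,0],[1,1],[1,1],[0,0]])/' b.py; python3 b.py
python3 - <<'E'
from fit import *;import pickle
C,o=pickle.load(open("wrist1.pkl","rb"))
for yaw in (.218,.2235,.229):
  p=[.5678,.1942,yaw]
  print([ (proj(C,w(p,L))[0]*1.5625).round(1).tolist() for L in((-95,-305,6),(-95,40,6),(145,-305,6),(-85,-94,84),(-85,-106,84),(80,-94,84))])
E
python3 - <<'E'
import cv2
a=cv2.imread('pics/wrist1.png')[0:200,130:300];cv2.imwrite('pics/w1c.png',cv2.resize(a,None,fx=3,fy=3,interpolation=cv2.INTER_CUBIC))
E
```

```text
[0.56961038 0.19503018 0.21871469] 12.531428733354494
[[ 0.11  0.52]
 [-0.24  0.  ]
 [-0.   -0.  ]
 [-0.42 -0.53]
 [ 0.73  0.2 ]
 [ 0.   -0.  ]]
platetop [0.5425 0.0866 0.084 ]
leg [0.5913 0.0974 0.    ]
-6 [376.71381343 174.34360245]
-3 [376.67668118 169.02053072]
0 [376.63980913 163.66519798]
3 [376.60320883 158.27762252]
6 [376.56689217 152.85783302]
9 [376.53087141 147.40586896]
[[633.8, 278.6], [213.6, 273.7], [682.0, -54.1], [369.7, 294.4], [388.3, 294.6], [366.5, 7.1]]
[[634.8, 276.6], [214.2, 273.9], [681.2, -56.8], [370.4, 293.7], [389.0, 293.8], [365.7, 6.0]]
[[635.7, 274.7], [214.9, 274.2], [680.3, -59.6], [371.1, 292.9], [389.7, 292.9], [364.9, 5.0]]
```

View pics/w1c.png

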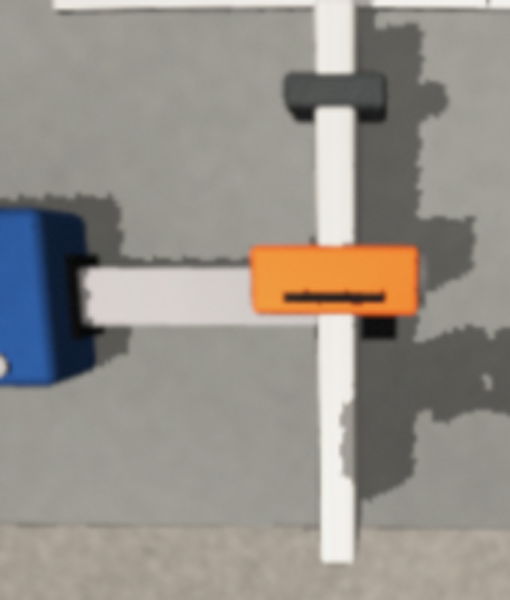

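>>> servo_tool(moves=[[[-0.005,0,0.009,1.2,-0.9,0,6],[0,0,0,1.2,-0.8,0,6],[0,0,0,0,0,3.5,6],[0,0,0,0,0,3.5,6],[0,0,0,0,0,1,6],[0,0,0,0,0,0,6],[0,0,0,0,0,0,6]]])

```text
time: 2.37
ee_pos: [0.541, 0.079, 0.1494]
tcp_rot: [179.9, -0.1, 11.9]
wrist_force: [0.2, -0.0, -0.4]
opening: 0.0597
```

```bash
python3 shot.py 2 wrist
```

```text
2.3667 [0.541  0.079  0.1494] [ 1.7993e+02 -9.0000e-02  1.1940e+01] [ 0.2 -0.  -0.4] [ 8.300e+00  3.500e+00 -5.000e-01  8.590e+01 -1.000e-01  1.764e+02]
```

View pics/wrist2z.png

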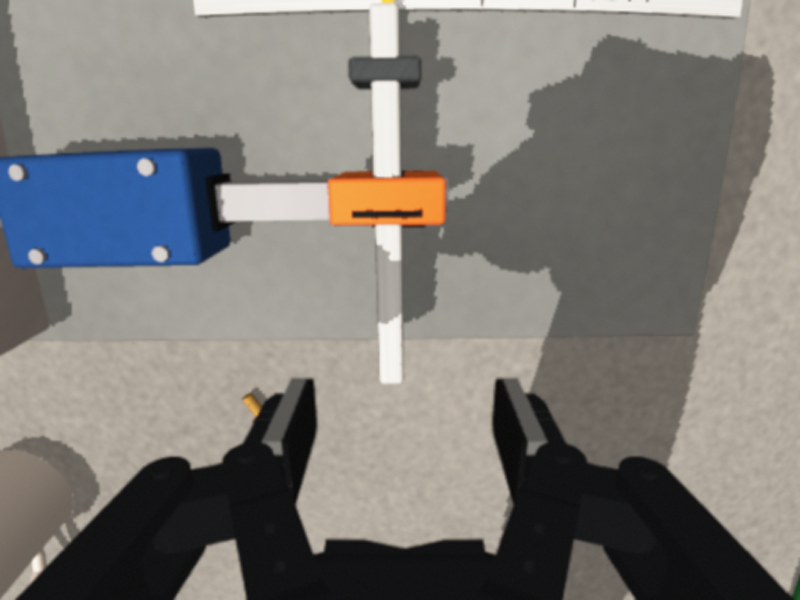

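Run:
```python
from fit import *;import pickle
C,o=pickle.load(open("wrist2.pkl","rb"))
p=[.5691,.1948,.2187]
for L in((-85,-100,84),(85,-100,84),(-95,-305,6),(-30,0,56),(-5,-75,92),(-5,-125,92)): print(L,(proj(C,w(p,L))[0]*1.5625).round(1))
t=o['ee_pos'];d=t[:2]-np.array(p[:2]);c,s=np.cos(p[2]),np.sin(p[2]);print(c*d[0]+s*d[1],-s*d[0]+c*d[1])
```

```text
(-85, -100, 84) [390.9 383.1]
(85, -100, 84) [383.4  -2.5]
(-95, -305, 6) [694.4 334.6]
(-30, 0, 56) [200.1 264.6]
(-5, -75, 92) [328.9 227.6]
(-5, -125, 92) [445.3 226.4]
-0.052598008792741055 -0.1069834415616064
```

>>> servo_tool(moves=[[[0,0,-0.01,0.2,-0.8,0,6],[0,0,0,0,0,3.3,6],[0,0,0,0,0,3.3,6],[0,0,0,0,0,2.2,6],[0,0,0,0,0,0.8,6],[0,0,0,0,0,0,6],[0,0,0,0,0,0,6]]])

```text
time: 3.0
ee_pos: [0.5484, 0.0896, 0.0645]
tcp_rot: [179.9, -1.2, 12.6]
wrist_force: [-0.5, 0.4, -0.1]
opening: 0.0601
```

```bash
cat > pos.py <<'E'
from fit import *
p=[.5691,.1948,.2187];o=bot.get_obs()
d=o['ee_pos'][:2]-np.array(p[:2]);c,s=np.cos(p[2]),np.sin(p[2]);f=o['wrist_force'];print("stand xy mm",1e3*(c*d[0]+s*d[1]),1e3*(-s*d[0]+c*d[1]),"z",o['ee_pos'][2],"rpy",o['tcp_rot'].round(2),'f stand',(c*f[0]+s*f[1]).round(1),(-s*f[0]+c*f[1]).round(1),f[2].round(1),'op',o['opening'].round(4),'t',o['time'],'q6',o['q'][5].round(1))
E
python3 pos.py
```

```text
Traceback (most recent call last):
  File "pos.py", line 3, in <module>
    d=o['ee_pos'][:2]-np.array(p[:2]);c,s=np.cos(p[2]),np.sin(p[2]);f=o['wrist_force'];print("stand xy mm",1e3*(c*d[0]+s*d[1]),1e3*(-s*d[0]+c*d[1]),"z",o['ee_pos'][2],"rpy",o['tcp_rot'].round(2),'f stand',(c*f[0]+s*f[1]).round(1),(-s*f[0]+c*f[1]).round(1),f[2].round(1),'op',o['opening'].round(4),'t',o['time'],'q6',o['q'][5].round(1))
                                                                                                                                                                                                                                                                                   ^^^^^^^^^^^^^^^^^^
AttributeError: 'float' object has no attribute 'round'
```

```bash
sed -i "s/o\['opening'\].round(4)/round(o['opening'],4)/" pos.py; python3 pos.py
```

```text
stand xy mm -42.97685737622993 -98.16754443891868 z 0.06447836964589322 rpy [179.89  -1.19  12.59] f stand -0.4 0.5 -0.1 op 0.0601 t 3.0 q6 176.7
```

>>> servo_tool(moves=[[[0,-0.02,0,-0.4,0.2,0.8,6],[0,0,0,0,0,0,1.8],[0,0,0,0,0,0,1.8],[0,0,0,0,0,0,1.8],[0,0,0,0,0,0,1.8],[0,0,0,0,0,0,1.8]]], force=20)

```text
time: 3.5
ee_pos: [0.5482, 0.0873, 0.0625]
tcp_rot: [179.9, -0.4, 12.6]
wrist_force: [0.2, -0.4, 0.3]
opening: 0.0178
```

```bash
python3 pos.py; python3 shot.py 3 wrist
```

```text
stand xy mm -43.67870826725954 -100.419301534169 z 0.06249667646618269 rpy [179.86  -0.41  12.6 ] f stand 0.1 -0.5 0.3 op 0.0178 t 3.5 q6 176.5
3.5 [0.5482 0.0873 0.0625] [179.86  -0.41  12.6 ] [ 0.2 -0.4  0.3] [ 9.100e+00  5.400e+00 -8.200e+00  7.600e+01 -1.000e-01  1.765e+02]
```

View pics/wrist3z.png

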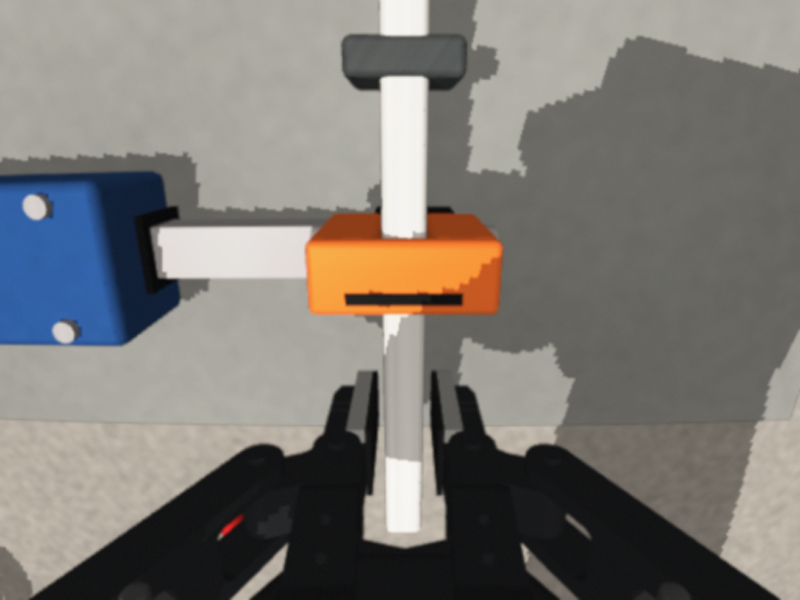

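>>> servo_tool(moves=[[[0,-0.005,0,0,0,0.9,1.8],[0,0,0,0,0.8,0,1.8],[0,0,0,0,1.0,0,1.8],[0,0,0,0,1.2,0,1.8],[0,0,0,0,1.2,0,1.8],[0,0,0,0,0.8,0,1.8],[0,0,0,0,0.3,0,1.8],[0,0,0,0,0,0,1.8],[0,0,0,0,0,0,1.8]]], force=40)

```text
time: 4.3
ee_pos: [0.5598, 0.0373, 0.0527]
tcp_rot: [-179.3, -0.2, 12.9]
wrist_force: [-1.5, 5.3, 2.9]
opening: 0.0178
```

```bash
python3 pos.py; python3 shot.py 4 wrist scene
```

```text
stand xy mm -43.2574746790982 -151.74592685845954 z 0.05273791966958752 rpy [-1.7931e+02 -1.7000e-01  1.2930e+01] f stand -0.3 5.5 2.9 op 0.0178 t 4.3 q6 170.5
4.3 [0.5598 0.0373 0.0527] [-1.7931e+02 -1.7000e-01  1.2930e+01] [-1.5  5.3  2.9] [  3.5   6.7  -7.8  75.4   0.7 170.5]
4.35 [0.5598 0.0374 0.0528] [-179.31   -0.18   12.93] [-1.3  5.   1.6] [  3.5   6.7  -7.8  75.4   0.7 170.5]
```

View pics/wrist4z.png

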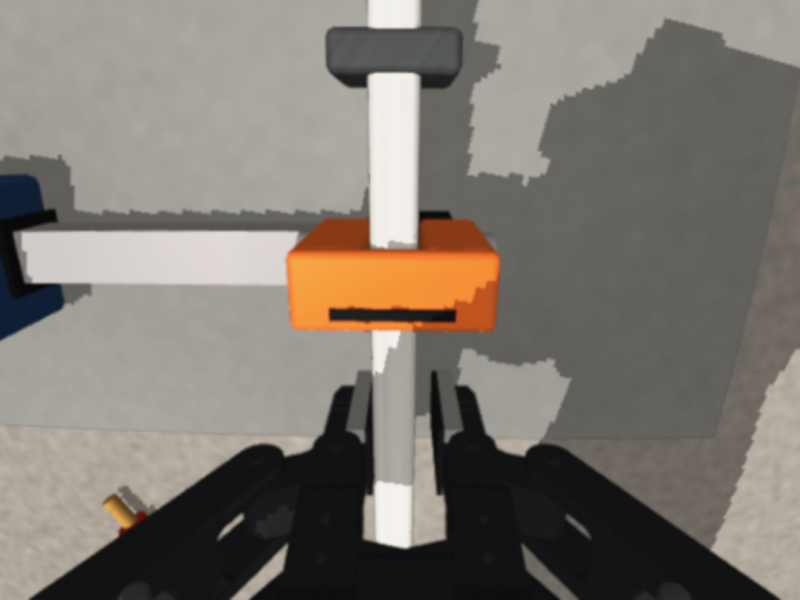

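>>> servo_tool(moves=[[[-0.006,0,0.004,0,0.5,0,1.8],[-0.006,0,0.004,0,0.3,0,1.8],[0,0,0,0,0,0,1.8],[0,0,0,0,0,0,1.8]]])

```text
time: 4.73
ee_pos: [0.561, 0.0314, 0.0528]
tcp_rot: [-179.7, -0.2, 12.6]
wrist_force: [-0.9, 5.7, 1.5]
opening: 0.0179
```

```bash
python3 pos.py; python3 shot.py 5 top scene
python3 - <<'E'
import cv2
t=cv2.imread("pics/top5.png"); s=cv2.imread("pics/scene5.png")
a=cv2.resize(t[125:185,175:245],None,fx=8,fy=8,interpolation=cv2.INTER_CUBIC);cv2.imwrite("pics/top5c.png",a)
cv2.imwrite("pics/scene5c.png",cv2.resize(s[170:245,285:360],None,fx=8,fy=8,interpolation=cv2.INTER_CUBIC))
E
```

```text
stand xy mm -43.315789361268536 -157.71033787949966 z 0.052817328231112126 rpy [-179.66   -0.18   12.59] f stand 0.4 5.8 1.5 op 0.0179 t 4.7333 q6 170.4
4.7333 [0.561  0.0314 0.0528] [-179.66   -0.18   12.59] [-0.9  5.7  1.5] [  3.    6.8  -7.7  75.4   0.4 170.4]
4.7833 [0.561  0.0315 0.0528] [-179.65   -0.18   12.6 ] [-2.1  5.1  1.7] [  3.    6.8  -7.7  75.4   0.4 170.4]
```

View pics/top5c.png

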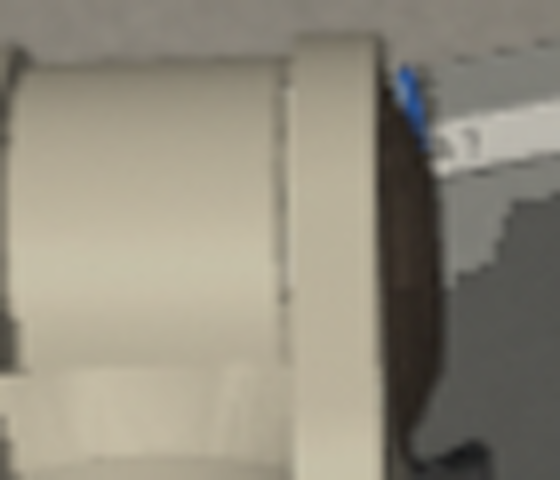

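View pics/scene5c.png

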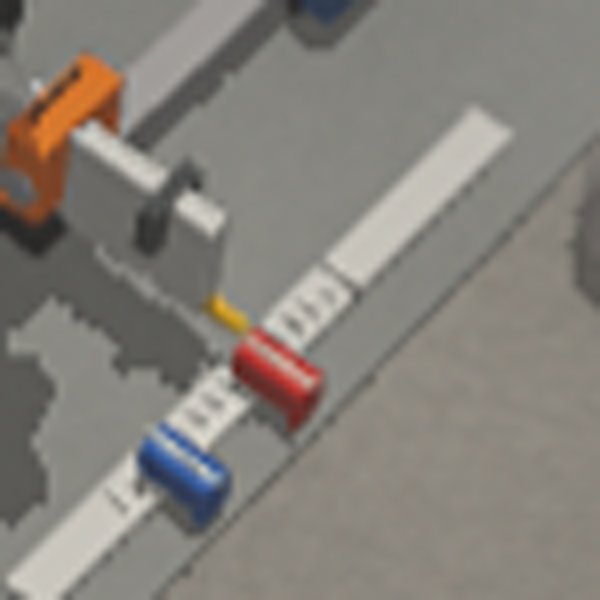

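```bash
cat > m.py <<'E'
from fit import *;import sys
p=[.5691,.1948,.2187];C=imaging.calibration("scene")
K=np.array([[C["fx"],0,C["cx"]],[0,C["fy"],C["cy"]],[0,0,1]]);T=C["camera_from_world"]
def stand(uv,z):
    n=cv2.undistortPoints(np.array([[uv]],float),K,C["D"])[0,0]
    R=T[:3,:3];d=R.T@np.array([n[0],n[1],1]);o=-R.T@T[:3,3];X=o+d*(z-o[2])/d[2]
    e=X[:2]-p[:2];c,s=np.cos(p[2]),np.sin(p[2]);return 1e3*np.array([c*e[0]+s*e[1],-s*e[0]+c*e[1]])
def warp(im,x0,x1,y0,y1,z,k=8):
    xs=np.arange(x0,x1,1/k);ys=np.arange(y0,y1,1/k)
    g=np.array([w(p,(a,b,z)) for b in ys[::-1] for a in xs]);uv=proj(C,g).reshape(len(ys),len(xs),2).astype(np.float32)
    return cv2.remap(im,uv[...,0],uv[...,1],cv2.INTER_CUBIC)
im=cv2.imread(sys.argv[1]);x0,x1,y0,y1=70,155,-235,-85 if 0 else -125
o=warp(im,x0,x1,y0,y1,.030*1000,6)
for y in range(y0,y1,10):
    r=int((y1-y)*6);cv2.line(o,(0,r),(8,r),(0,255,0));cv2.putText(o,str(y),(10,r+4),0,.35,(0,255,0))
cv2.imwrite(sys.argv[2],o[:600])
# profiles along y: whiteness in clip (x 110..138), yellow for pointer
b=warp(im,112,136,-175,-140,30,4).astype(float);ys=np.arange(-175,-140,.25)[::-1]
mn=b.min(2).mean(1);print("white prof",[(float(y),int(v)) for y,v in zip(ys[::4],mn[::4])])
b=warp(im,94,103,-175,-90,30,4).astype(float);ys=np.arange(-175,-90,.25)[::-1]
yl=np.clip((np.minimum(b[...,2],b[...,1])-b[...,0]).mean(1)-15,0,None);print("yellow centroid",(yl*ys).sum()/yl.sum(),yl.max(),ys[yl.argmax()])
E
python3 m.py pics/scene5.png pics/warp5.png;python3 m.py pics/scene0.png pics/warp0.png
```

```text
white prof [(-140.25, 140), (-141.25, 145), (-142.25, 151), (-143.25, 157), (-144.25, 161), (-145.25, 160), (-146.25, 154), (-147.25, 140), (-148.25, 118), (-149.25, 94), (-150.25, 73), (-151.25, 66), (-152.25, 77), (-153.25, 103), (-154.25, 130), (-155.25, 147), (-156.25, 147), (-157.25, 135), (-158.25, 115), (-159.25, 93), (-160.25, 73), (-161.25, 58), (-162.25, 48), (-163.25, 44), (-164.25, 44), (-165.25, 44), (-166.25, 44), (-167.25, 44), (-168.25, 42), (-169.25, 40), (-170.25, 40), (-171.25, 45), (-172.25, 57), (-173.25, 72), (-174.25, 86)]
yellow centroid -152.76979623420172 88.25 -152.5
white prof [(-140.25, 137), (-141.25, 142), (-142.25, 148), (-143.25, 154), (-144.25, 157), (-145.25, 156), (-146.25, 150), (-147.25, 137), (-148.25, 116), (-149.25, 92), (-150.25, 72), (-151.25, 65), (-152.25, 76), (-153.25, 100), (-154.25, 127), (-155.25, 143), (-156.25, 144), (-157.25, 132), (-158.25, 112), (-159.25, 92), (-160.25, 72), (-161.25, 58), (-162.25, 49), (-163.25, 45), (-164.25, 45), (-165.25, 45), (-166.25, 45), (-167.25, 45), (-168.25, 43), (-169.25, 42), (-170.25, 42), (-171.25, 46), (-172.25, 57), (-173.25, 71), (-174.25, 84)]
yellow centroid -97.85854967392419 81.02777777777777 -97.75
```

View pics/warp5.png

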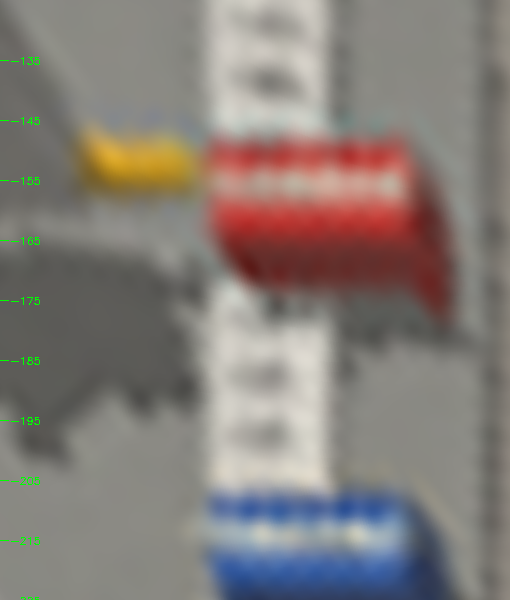

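```bash
sed 's/calibration("scene")/calibration("top")/; s/(im,94,103,-175,-90/(im,94,103,-130,-80/; s/-175,-90,.25/-130,-80,.25/; s/-85 if 0 else -125/-85/; s/30,6)/30,4)/;s/y1-y)\*6/y1-y)*4/;s/1000,6)/1000,4)/' m.py > mt.py; python3 mt.py pics/top0.png pics/warpt0.png
```

```text
white prof [(-140.25, 127), (-141.25, 126), (-142.25, 127), (-143.25, 127), (-144.25, 128), (-145.25, 130), (-146.25, 130), (-147.25, 128), (-148.25, 123), (-149.25, 115), (-150.25, 100), (-151.25, 79), (-152.25, 57), (-153.25, 46), (-154.25, 53), (-155.25, 75), (-156.25, 101), (-157.25, 123), (-158.25, 137), (-159.25, 138), (-160.25, 124), (-161.25, 95), (-162.25, 63), (-163.25, 41), (-164.25, 36), (-165.25, 41), (-166.25, 49), (-167.25, 58), (-168.25, 68), (-169.25, 79), (-170.25, 87), (-171.25, 95), (-172.25, 103), (-173.25, 109), (-174.25, 116)]
yellow centroid -101.94786533794219 33.083333333333336 -102.0
```

View pics/warpt0.png

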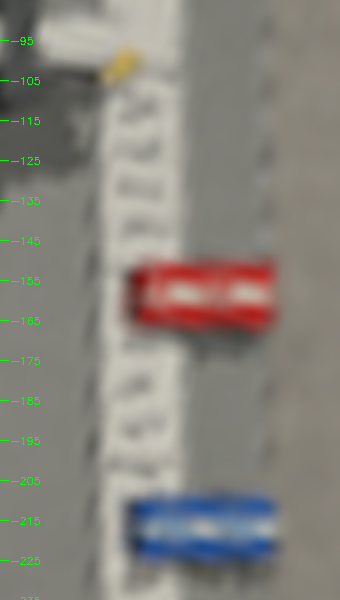

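>>> servo_tool(moves=[[[0,0,0,0,0.3,0,1.8],[0,0,0,0.8,0,0,1.8],[0,0,0,0.8,0,0,1.8],[0,0,0,0.4,0,0,1.8],[0,0,0,0,0,0,1.8],[0,0,0,0,0,0,1.8]]])

```text
time: 5.33
ee_pos: [0.5779, 0.0356, 0.051]
tcp_rot: [-179.1, 0.2, 12.8]
wrist_force: [-3.4, 5.4, 4.6]
opening: 0.0179
```

```bash
python3 pos.py; python3 shot.py 6 scene wrist; python3 m.py pics/scene6.png pics/warp6.png|tail -1
```

```text
stand xy mm -25.98851154286303 -157.34906489888846 z 0.05096139750706302 rpy [-179.1     0.24   12.8 ] f stand -2.1 6.0 4.6 op 0.0179 t 5.3333 q6 170.3
5.3333 [0.5779 0.0356 0.051 ] [-179.1     0.24   12.8 ] [-3.4  5.4  4.6] [  3.1   9.6  -4.7  76.    0.8 170.3]
5.3833 [0.5779 0.0356 0.051 ] [-179.09    0.24   12.8 ] [-1.6  5.7  2.2] [  3.1   9.6  -4.7  76.    0.9 170.3]
yellow centroid -152.84191754003425 91.0 -152.75
```

View pics/wrist6z.png

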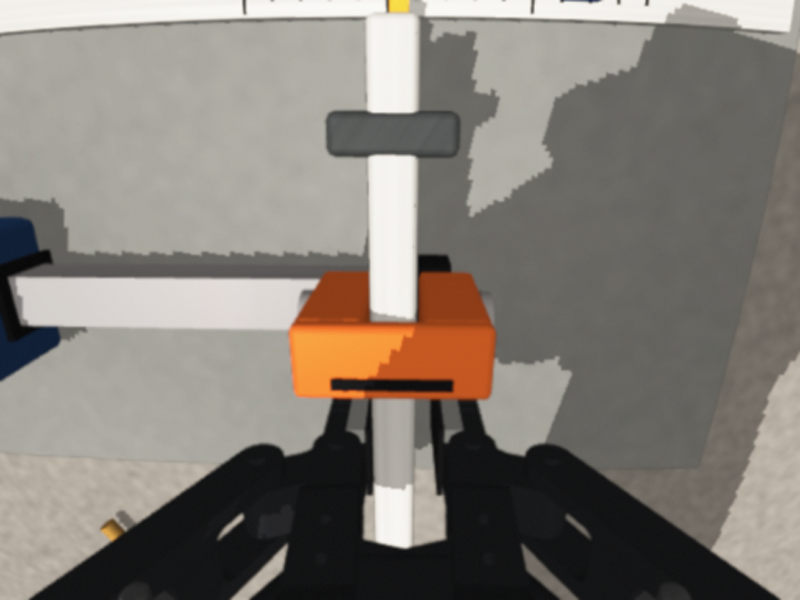

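View pics/warp6.png

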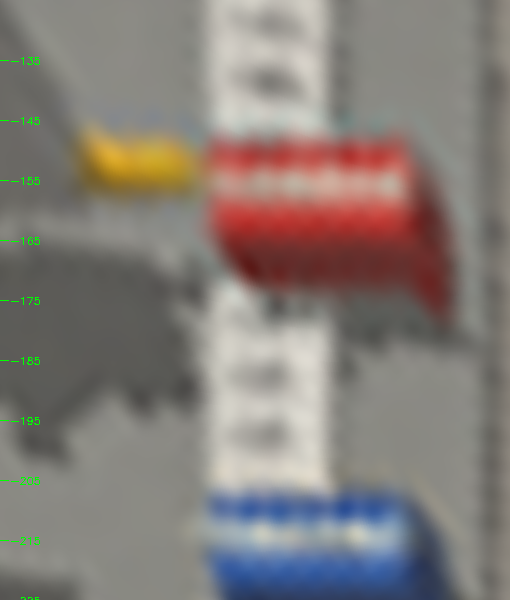

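>>> servo_tool(moves=[[[-0.008,0.06,0.004,0,0.25,0,1.8],[-0.006,0.06,0,0,0.1,0,1.8],[-0.004,0.06,0,0,0,0,1.8],[0,0.04,0,0,0,0,1.8],[0,0,0,0,0,0,1.8],[0,0,0,0,0,0,1.8]]])

```text
time: 5.93
ee_pos: [0.5807, 0.0361, 0.0502]
tcp_rot: [-179.7, -13.2, 12.7]
wrist_force: [2.5, 7.1, -0.7]
opening: 0.018
```

```bash
python3 pos.py; python3 shot.py 7 scene wrist; python3 m.py pics/scene7.png pics/warp7.png|tail -1
```

```text
stand xy mm -23.073696584592074 -157.48198871907766 z 0.05021665300458736 rpy [-179.65  -13.22   12.73] f stand 4.0 6.3 -0.7 op 0.018 t 5.9333 q6 169.7
5.9333 [0.5807 0.0361 0.0502] [-179.65  -13.22   12.73] [ 2.5  7.1 -0.7] [  2.2  -3.1 -19.4  60.7   2.7 169.7]
5.9833 [0.5807 0.0361 0.0502] [-179.64  -13.2    12.74] [0.3 6.4 1.3] [  2.2  -3.  -19.4  60.7   2.7 169.7]
yellow centroid -152.7776865919272 88.5 -152.5
```

View pics/wrist7z.png

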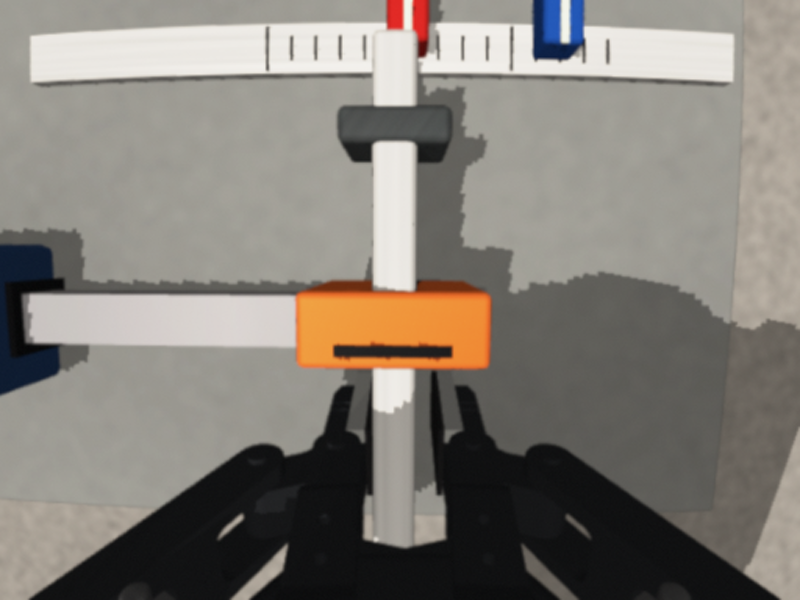

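```bash
cat > wm.py <<'E'
from fit import *;import pickle,sys
C,o=pickle.load(open(sys.argv[1],"rb"));p=[.5691,.1948,.2187]
K=np.array([[C["fx"],0,C["cx"]],[0,C["fy"],C["cy"]],[0,0,1]]);T=C["camera_from_world"]
def st(u,v,z,f=1.5625):
    n=cv2.undistortPoints(np.array([[((u+.5)/f-.5,(v+.5)/f-.5)]],float),K,C["D"])[0,0]
    R=T[:3,:3];d=R.T@np.array([n[0],n[1],1]);q=-R.T@T[:3,3];X=q+d*(z-q[2])/d[2]
    e=X[:2]-p[:2];c,s=np.cos(p[2]),np.sin(p[2]);return (1e3*np.array([c*e[0]+s*e[1],-s*e[0]+c*e[1]])).round(1)
for a in sys.argv[2:]:
    print(a,st(*map(float,a.split(","))))
E
python3 - <<'E'
import cv2
a=cv2.imread('pics/wrist7.png')[0:80,200:400];cv2.imwrite('pics/w7c.png',cv2.resize(a,None,fx=4,fy=4,interpolation=cv2.INTER_CUBIC))
for v in (2,8,12,15):print(v,a[v,42:75].tolist() if v in(8,) else '')
for v in (24,60):
  g=cv2.imread('pics/wrist7.png')[v,230:275].mean(1).astype(int);print(v,g.tolist())
E
python3 wm.py wrist7.pkl 395,33,.084 394,140,.084 394.5,260,.084 408,5,.03 407.5,22,.03 568,5,.03 565,38,.03
```

```text
2 
8 [[152, 160, 162], [152, 160, 162], [152, 160, 162], [153, 160, 163], [141, 148, 160], [94, 99, 161], [45, 49, 187], [34, 38, 210], [37, 41, 222], [38, 42, 226], [37, 41, 225], [38, 42, 226], [38, 42, 225], [37, 41, 225], [39, 44, 225], [73, 81, 226], [161, 177, 233], [226, 236, 240], [235, 244, 242], [235, 244, 242], [227, 237, 239], [177, 193, 221], [85, 95, 194], [38, 42, 214], [38, 41, 224], [37, 40, 223], [36, 40, 223], [36, 41, 223], [36, 40, 222], [35, 39, 216], [32, 35, 198], [32, 36, 169], [52, 55, 131]]
12 
15 
24 [231, 214, 157, 119, 183, 228, 233, 230, 211, 207, 220, 228, 232, 233, 233, 232, 231, 231, 231, 230, 231, 231, 231, 232, 232, 232, 231, 230, 230, 230, 230, 230, 228, 222, 207, 187, 157, 116, 92, 87, 86, 84, 77, 82, 115]
60 [155, 155, 156, 156, 156, 157, 158, 157, 167, 200, 220, 227, 232, 233, 232, 232, 231, 230, 231, 231, 231, 231, 232, 232, 232, 231, 230, 229, 229, 229, 229, 229, 228, 219, 202, 180, 145, 107, 95, 95, 97, 105, 120, 132, 132]
395,33,.084 [  81.6 -154.2]
394,140,.084 [  54.4 -154.1]
394.5,260,.084 [  23.4 -154.4]
408,5,.03 [ 116.4 -157.5]
407.5,22,.03 [ 110.1 -157.4]
568,5,.03 [ 117.6 -216.8]
565,38,.03 [ 105.3 -215.8]
```

View pics/w7c.png

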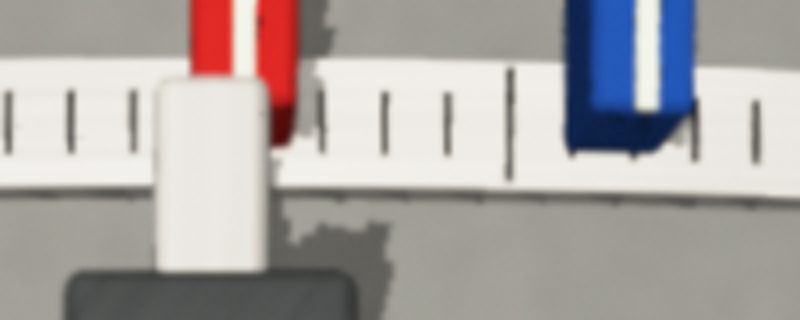

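>>> servo_tool(moves=[[[0,0,0.003,0,0.35,0,1.8],[0,0,0,0,0.1,0,1.8],[0,0,0,0,0.05,0,1.8]]])

```text
time: 6.28
ee_pos: [0.5814, 0.0332, 0.0501]
tcp_rot: [-179.3, -13.2, 12.7]
wrist_force: [-0.9, 6.7, 1.5]
opening: 0.0179
```

```bash
python3 pos.py; python3 shot.py 8 wrist;python3 - <<'E'
import cv2
a=cv2.imread('pics/wrist8.png')[0:80,200:400];cv2.imwrite('pics/w8c.png',cv2.resize(a,None,fx=4,fy=4,interpolation=cv2.INTER_CUBIC))
E
```

```text
stand xy mm -23.074071892227884 -160.42152118823762 z 0.05011169678716669 rpy [-179.32  -13.22   12.69] f stand 0.6 6.7 1.5 op 0.0179 t 6.2833 q6 169.3
6.2833 [0.5814 0.0332 0.0501] [-179.32  -13.22   12.69] [-0.9  6.7  1.5] [  1.7  -2.9 -19.3  60.8   3.2 169.3]
```

View pics/w8c.png

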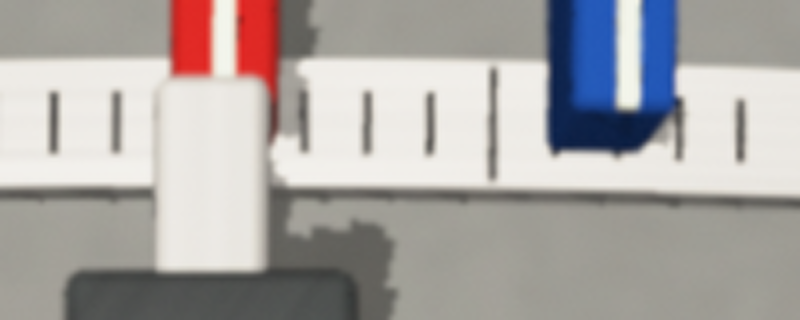

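```bash
python3 wm.py wrist8.pkl 395.7,33,.084 395,140,.084 401,5,.03 400.5,22,.03; python3 shot.py 8s scene;  python3 m.py pics/scene8s.png pics/warp8.png|tail -1; mv scene8s.pkl x.pkl
```

```text
395.7,33,.084 [  81.6 -157.6]
395,140,.084 [  54.4 -157.6]
401,5,.03 [ 116.4 -157.8]
400.5,22,.03 [ 110.1 -157.6]
6.3333 [0.5814 0.0332 0.0501] [-179.31  -13.22   12.69] [-1.4  6.8  1.7] [  1.7  -2.9 -19.3  60.8   3.2 169.3]
yellow centroid -155.6121974506497 87.55555555555556 -155.5
```

View pics/warp8.png

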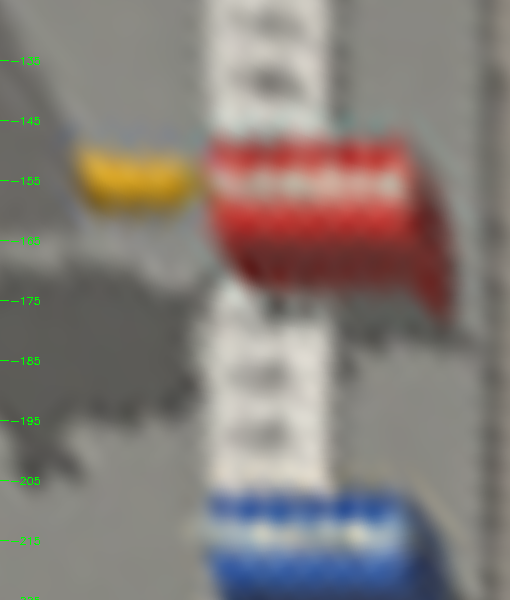

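>>> servo_tool(moves=[[[-0.004,0,0,0.5,0.06,0.11,1.8],[-0.004,0,0,0.5,0.06,0.11,1.8]]])

```text
time: 6.55
ee_pos: [0.5894, 0.0349, 0.0491]
tcp_rot: [-179.6, -13.0, 12.7]
wrist_force: [-5.3, 4.3, 2.0]
opening: 0.0178
```

```bash
python3 pos.py
```

```text
stand xy mm -14.86854569894205 -160.51308448024972 z 0.04912788001492387 rpy [-179.61  -13.     12.72] f stand -4.2 5.4 2.0 op 0.0178 t 6.55 q6 169.6
```

>>> servo_tool(moves=[[[-0.002,0,0,0.5,0.05,0.06,1.8],[-0.002,0,0,0.5,0.05,0.08,1.8],[-0.002,0,0,0.5,0.05,0.1,1.8]]])

```text
time: 6.8
ee_pos: [0.6006, 0.0377, 0.0476]
tcp_rot: [-179.7, -12.5, 12.8]
wrist_force: [-7.2, 4.8, 3.4]
opening: 0.0181
```

```bash
python3 pos.py
```

```text
stand xy mm -3.2896170940435074 -160.17508491926608 z 0.04764701014039295 rpy [-179.71  -12.5    12.79] f stand -5.9 6.3 3.4 op 0.0181 t 6.8 q6 169.8
```

>>> servo_tool(moves=[[[-0.002,0.004,0,0.5,0.07,0.0,1.8],[-0.002,0.004,0.001,0.5,0.06,0.0,1.8],[-0.002,0,0.001,0.5,0.06,0.05,1.8]]])

```text
time: 7.05
ee_pos: [0.611, 0.0401, 0.0472]
tcp_rot: [-179.8, -12.4, 12.7]
wrist_force: [-8.0, 4.8, 3.1]
opening: 0.0179
```

```bash
python3 pos.py; python3 shot.py 9 wrist
```

```text
stand xy mm 7.380857368973675 -160.07848994437688 z 0.04717618875623474 rpy [-179.75  -12.36   12.74] f stand -6.8 6.4 3.1 op 0.0179 t 7.05 q6 170.1
7.05 [0.611  0.0401 0.0472] [-179.75  -12.36   12.74] [-8.   4.8  3.1] [  2.6   2.  -14.6  61.3   2.4 170.1]
```

View pics/wrist9z.png

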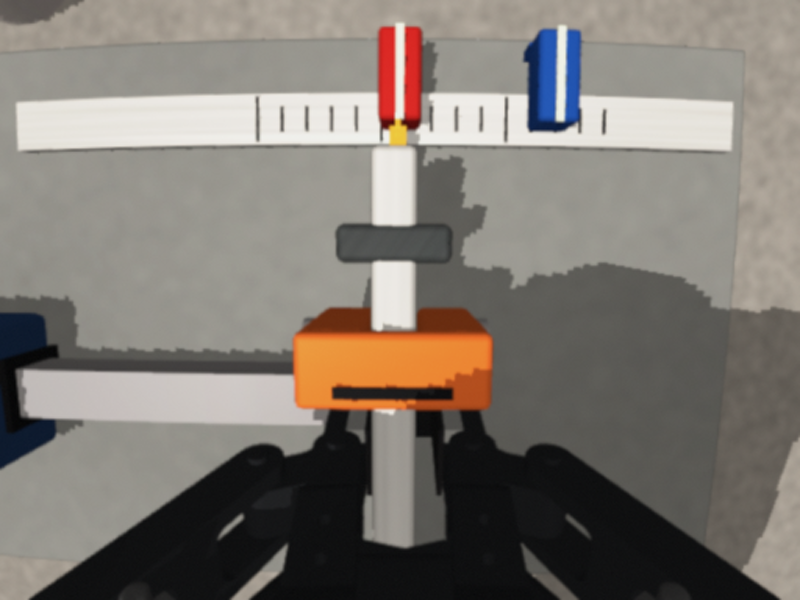

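>>> servo_tool(moves=[[[-0.002,0.002,0.002,0.5,0.1,0.03,1.8],[-0.002,0.002,0.001,0.5,0.06,0.05,1.8],[-0.002,0,0.001,0.5,0.06,0.05,1.8]]])

```text
time: 7.35
ee_pos: [0.6221, 0.0424, 0.0462]
tcp_rot: [-179.8, -12.0, 12.6]
wrist_force: [-6.4, 3.7, 2.1]
opening: 0.018
```

```bash
python3 pos.py; python3 shot.py 10 wrist
```

```text
stand xy mm 18.655456309608347 -160.25235026230453 z 0.04616458882465821 rpy [-179.77  -12.03   12.58] f stand -5.4 5.0 2.1 op 0.018 t 7.35 q6 170.5
7.35 [0.6221 0.0424 0.0462] [-179.77  -12.03   12.58] [-6.4  3.7  2.1] [  2.9   3.8 -12.7  61.6   2.2 170.5]
```

View pics/wrist10z.png

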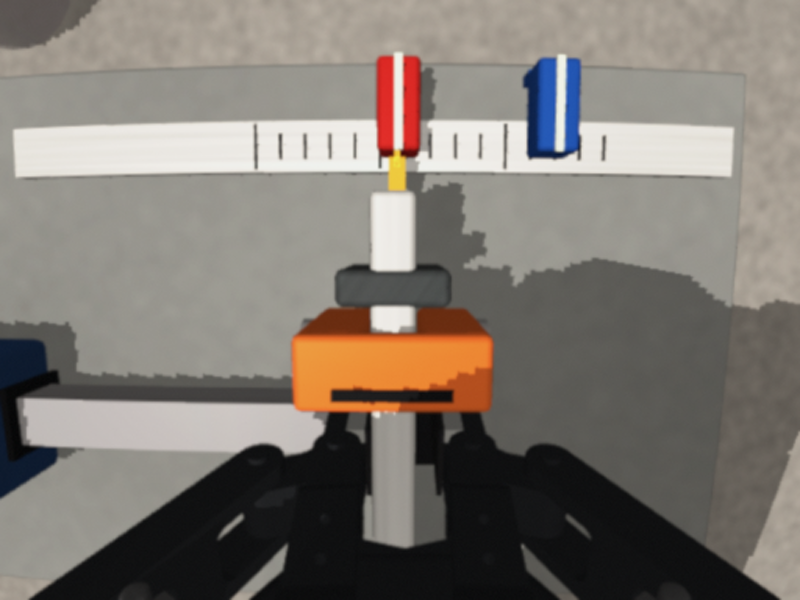

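>>> servo_tool(moves=[[[-0.002,0.004,0,0.4,0.06,0.0,1.8],[-0.002,0.004,0,0.4,0.05,0.0,1.8]]])

```text
time: 7.57
ee_pos: [0.6277, 0.0438, 0.0458]
tcp_rot: [-179.8, -12.1, 12.6]
wrist_force: [-8.4, 4.1, 3.7]
opening: 0.0182
```

```bash
python3 pos.py; python3 shot.py 11 wrist
```

```text
stand xy mm 24.43331646277119 -160.0782861303995 z 0.045834486751943765 rpy [-179.82  -12.13   12.63] f stand -7.3 5.8 3.7 op 0.0182 t 7.5667 q6 170.6
7.5667 [0.6277 0.0438 0.0458] [-179.82  -12.13   12.63] [-8.4  4.1  3.7] [  3.    4.5 -12.1  61.5   2.2 170.6]
```

View pics/wrist11z.png

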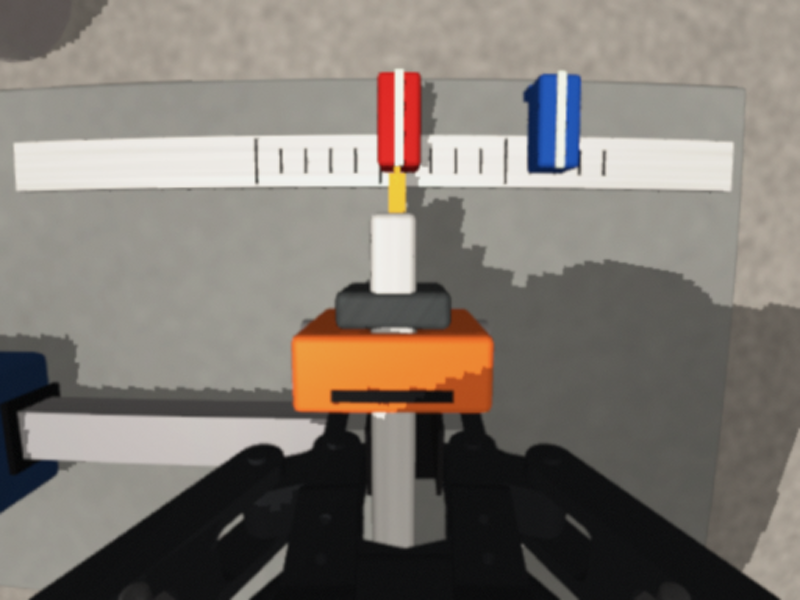

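>>> servo_tool(moves=[[[-0.002,0.002,0,0.4,0.07,0.0,1.8],[-0.002,0.002,0,0.4,0.06,0.0,1.8]]])

```text
time: 7.78
ee_pos: [0.6283, 0.044, 0.0455]
tcp_rot: [-179.9, -11.5, 12.6]
wrist_force: [-31.1, -1.0, 20.7]
opening: 0.0181
```

```bash
python3 pos.py
```

```text
stand xy mm 25.095742669190678 -160.0857822702891 z 0.04548420266668245 rpy [-179.88  -11.5    12.63] f stand -30.5 5.8 20.7 op 0.0181 t 7.7833 q6 170.6
```

>>> servo_tool(moves=[[[0,0,0,0,0.08,0,1.8],[0,0,0,0,0.04,0,1.8]]])

```text
time: 7.95
ee_pos: [0.6271, 0.0437, 0.0454]
tcp_rot: [-179.7, -11.3, 12.7]
wrist_force: [3.3, 6.4, -0.5]
opening: 0.0179
```

```bash
python3 pos.py; python3 shot.py 12 wrist scene;python3 - <<'E'
import cv2
a=cv2.imread('pics/wrist12.png')[30:280,170:340];cv2.imwrite('pics/w12c.png',cv2.resize(a,None,fx=2.4*1.5,fy=2.4*1.5,interpolation=cv2.INTER_CUBIC)[:600])
E
python3 m.py pics/scene12.png pics/warp12.png|tail -1
```

```text
stand xy mm 23.79279320699095 -160.11127798515952 z 0.04541884027582209 rpy [-179.71  -11.35   12.69] f stand 4.7 5.5 -0.5 op 0.0179 t 7.95 q6 170.5
7.95 [0.6271 0.0437 0.0454] [-179.71  -11.35   12.69] [ 3.3  6.4 -0.5] [  3.    5.2 -11.3  62.4   2.2 170.5]
8.0 [0.6271 0.0437 0.0454] [-179.7   -11.36   12.7 ] [-2.   4.7  3.1] [  3.    5.2 -11.3  62.4   2.2 170.5]
yellow centroid -154.91412645325687 96.88888888888889 -155.0
```

View pics/wrist12z.png

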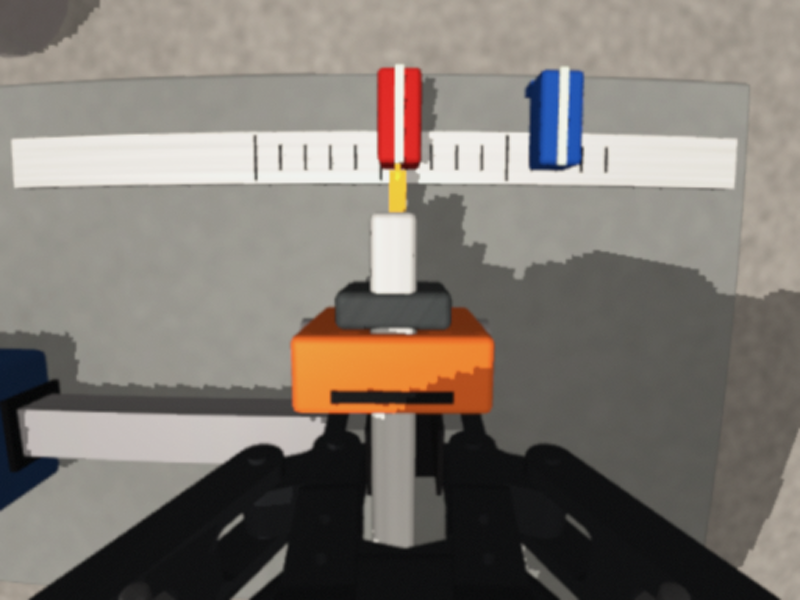

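View pics/w12c.png

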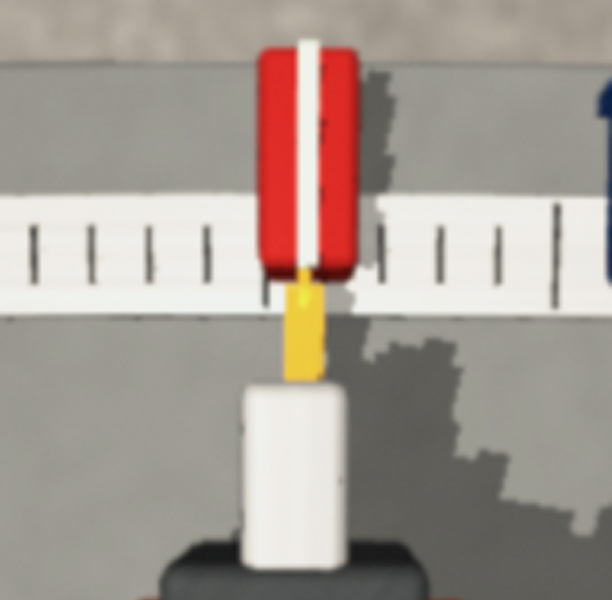

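View pics/warp12.png

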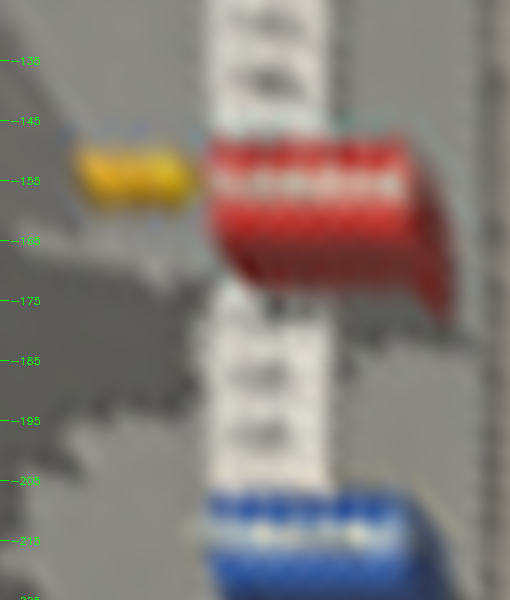

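```bash
for n in 1:,378,128 ; do :; done; python3 wm.py wrist12.pkl 393,336,.092 393,411,.092 393,332,.084 393,328,.084 393,328,.088 393,293,.084 393,213,.084; echo; python3 wm.py wrist8.pkl 393,295,.092  393,367,.092 393,31,.084; python3 -c "
import cv2
a=cv2.imread('pics/wrist12.png')[170:280,180:320];cv2.imwrite('pics/w12d.png',cv2.resize(a,None,fx=5,fy=5,interpolation=cv2.INTER_CUBIC))"
```

```text
393,336,.092 [  54.1 -157.2]
393,411,.092 [  35.4 -157.2]
393,332,.084 [  53.4 -156.9]
393,328,.084 [  54.5 -156.9]
393,328,.088 [  55.3 -157. ]
393,293,.084 [  63.5 -156.9]
393,213,.084 [  83.4 -156.9]

393,295,.092 [  14.9 -157.5]
393,367,.092 [  -3.3 -157.6]
393,31,.084 [  82.1 -156.9]
```

View pics/w12d.png

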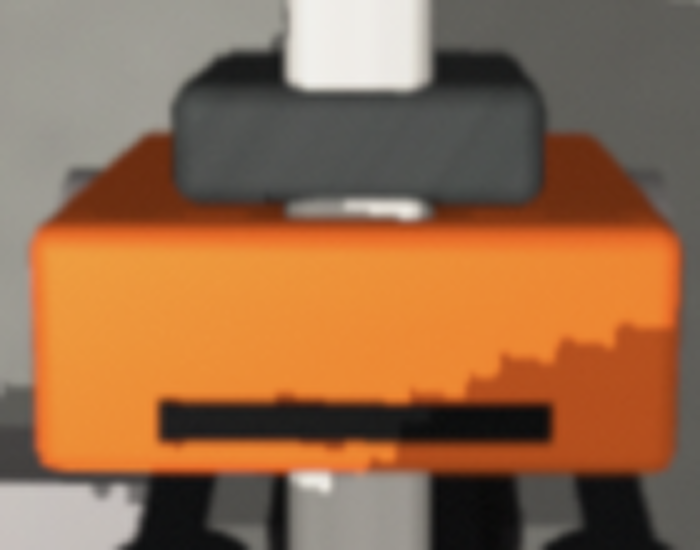

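>>> servo_tool(moves=[[[0,0,0,0,0.12,-0.4,1.8],[0,0,0,0.3,0.08,0.07,1.8],[-0.002,0,0,0.35,0.05,0.08,1.8]]])

```text
time: 8.3
ee_pos: [0.6284, 0.0435, 0.0474]
tcp_rot: [-179.5, -10.8, 12.8]
wrist_force: [-36.1, -2.2, 26.0]
opening: 0.0183
```

```bash
python3 pos.py
```

```text
stand xy mm 25.08834896037967 -160.56363356482922 z 0.047375397067234176 rpy [-179.54  -10.81   12.78] f stand -35.8 5.7 26.0 op 0.0183 t 8.3 q6 170.3
```

>>> servo_tool(moves=[[[0,0,0,0.0,0.03,0,1.8],[0,0,0,0.05,0.03,0,1.8]]])

```text
time: 8.47
ee_pos: [0.6273, 0.0436, 0.0474]
tcp_rot: [-179.4, -10.6, 12.8]
wrist_force: [-0.8, 6.5, 1.6]
opening: 0.0182
```

```bash
python3 pos.py; python3 shot.py 13 wrist scene;python3 - <<'E'
import cv2
a=cv2.imread('pics/wrist13.png')[30:230,170:340];cv2.imwrite('pics/w13c.png',cv2.resize(a,None,fx=3,fy=3,interpolation=cv2.INTER_CUBIC)[:600])
E
python3 m.py pics/scene13.png pics/warp13.png|tail -1
```

```text
stand xy mm 23.993484099296857 -160.17623816543096 z 0.04739733480540843 rpy [-179.39  -10.62   12.82] f stand 0.6 6.5 1.6 op 0.0182 t 8.4667 q6 170.2
8.4667 [0.6273 0.0436 0.0474] [-179.39  -10.62   12.82] [-0.8  6.5  1.6] [  2.9   5.9 -10.2  63.6   2.4 170.2]
8.5167 [0.6273 0.0437 0.0473] [-179.38  -10.61   12.83] [-4.4  5.   3.8] [  2.9   5.9 -10.2  63.6   2.4 170.2]
yellow centroid -155.27535415134184 90.52777777777777 -155.0
```

View pics/w13c.png

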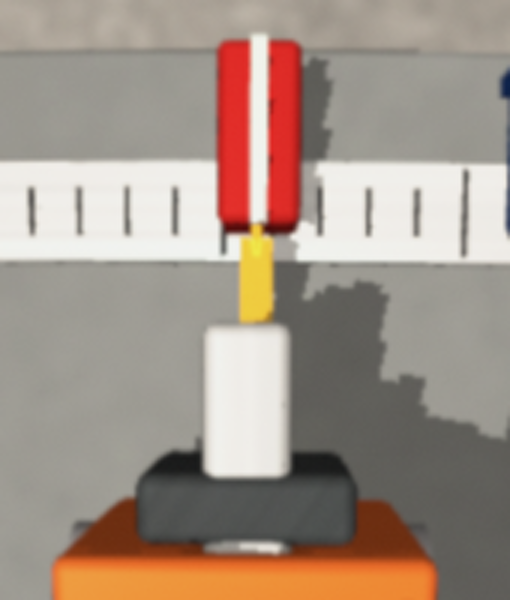

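View pics/scene13z.png

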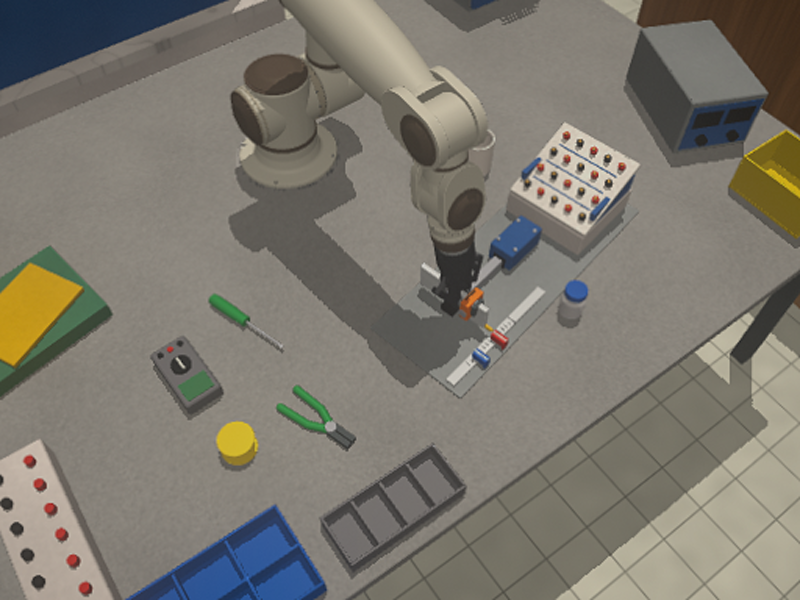

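```bash
python3 - <<'E'
from workcell import imaging
for i in range(12): imaging.camera("scene")
E
python3 pos.py
```

```text
stand xy mm 23.997363026752815 -160.14235214931492 z 0.04731472967149811 rpy [-179.39  -10.62   12.82] f stand -2.3 6.5 3.2 op 0.018 t 9.1667 q6 170.2
```

Steady hold confirmed (no drift over 0.6 s), so I am handing in.

```bash
python3 -c "
from workcell import bot
print(bot.job_done())"; python3 pos.py
```

```text
the job is handed in; nothing more can be done
None
the job is handed in; nothing more can be done
```

I hooked the crosshead plate from behind, with the fingers either side of it. I pulled the leg out about 57 mm to the red mark with the lever still open. Keeping the leg there, I slid the fingers along the plate and pushed the orange lever to its hard stop. I handed in at about 9.2 s, still holding the leg.

- **Leg on the mark:** The last wrist picture puts the pointer within about 0.3–0.4 mm of the red mark's white line. The scene camera puts it about 0.5 mm short, which is within that camera's error. While the lever was being pushed, the readings put the leg no more than about 0.8 mm short of the mark.
- **Lever closed:** Two separate pushes stopped at the same place, with about 30–36 N along the plate (up to about 45 N in all) at the fingers. The pictures show a thin pale sliver between lever and stop block. I take it to be the lever's slot, but a gap of up to about 0.6 mm can't be ruled out from the image. A rough image measurement gave about 38 mm of travel from its open position, against the nominal 40 mm; I trusted the hard stop over it.
- **Hold:** The position moved less than 0.05 mm over 0.6 s of waiting. The plate is hooked rather than clamped, with the fingers open 18 mm and the spring pulling about 6.5 N against them.
- **Bystanders:** None of the things in view in the last scene picture looked moved. The mug is mostly hidden by the arm there, and I didn't check the plug.

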